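# Screw the spatter filter onto the weld camera

## Robot

A 6-joint arm with a two-finger parallel gripper is mounted at the origin on the work surface. World frame = base frame: x ahead of the robot, y to its left, z up, the work surface at z = 0. Lengths are in mm, angles in rad, forces in N, time in s.
With the tool pointing down it reaches from about 150 to 775 mm from the base axis. Payload 6.1 kg.
Tool frame: the origin (TCP) lies between the finger pads; the fingertips stand 11 mm ahead of it and the grasp point (between the pads) lies 8 mm behind it; z points along the fingers, y is the line along which they close (so a half turn about z gives the same grasp; the last joint's range is limited). The gripper opens to 85 mm and grips with 20 to 120 N. Pads are 22 mm wide; open, the fingers measure 114 mm over their backs; the gripper's body (76 mm by 85 mm) begins 54 mm behind the grasp point. The pads swing forward as they close: fully open they stand 13 mm farther back than shut.
Start: joints at [-1.128, 0.126, -0.04, 1.405, 0, 1.571], TCP at [224.939, -474.353, 242.295] pointing down, gripper open.
Joint ranges: [-2.72, 2.72], [-0.95, 1.95], [-1.27, 1.35], [-1.78, 2.02], [-1.46, 1.47], [-3.14, 3.14]. Speed limits (rad/s): [2.39, 2.39, 3.01, 3.14, 3.14, 3.14].

## Interface

Orientations are given as a 3x3 rotation matrix whose columns are the frame's x, y, z axes.
In Python, from station import * gives the robot as it stands.
- The arm moves only by the shell command python3 -m inch 'ROWS' [OPENING]. ROWS is JSON, a list of rows, each a list of 2 entries, a list of its own where there are three numbers: the shift along the tool's x, y, z in units of 50 mm (1.0 is 50 mm), then the turn about the tool's z in units of 8 degrees (1.0 is 8 degrees). In form: [[[x, y, z], spin], ...]. A call has 1 to 5 rows; each row shifts and turns the commanded pose from where the row before left it, along the tool's axes as they then stand; what a row does not reach is not made up. A row lasts 1/10 s, in which the tool goes at most 50 mm and 8.59 degrees, less where a joint would pass 70% of its speed; a pose out of reach is approached as far as the arm can. A call is refused whole if a number of a shift passes 1 or a number of a turn 1, either way. A call with a gripper value outside its range is refused whole. OPENING is the opening, from 0 (shut) to 1 (fully open), set as the call begins (- or left out, the last holds). The fingers move at their own pace and stop on an object; the grip force is fixed at half the most. Time passes only in rows, so rows that do not move let the fingers close. It gives the time, the measured TCP pose, the force, the opening and the grip force at its end, in the units of the state.
- state(): the state, without advancing time (a new reading comes with each control period).
- read_camera(name): name is "scene" or "top" or "wrist"; returns a dict with "pixels" (480x640x3 uint8, blue, green, red), "intrinsics" (3x3 intrinsics, pixels), "pose" (4x4, takes a point from camera to world coordinates). Camera axes: x right, y down, z forward; pixel columns grow to the right and rows downward; lengths in mm; the calibration is good to about 2 mm. A picture is of the moment at which its call begins. There is no depth.
- close_job(): hands the job in; it is judged then, once.
Trained networks look in a picture, given as the dict that the camera call returned (one of the last four; its "shot" number tells which), for a name from the list of things; names that differ only in an ending like _2 or _b are one class to them, and where a whole thing is asked for, a point or a joint stands for the part that bears it (a point fixed in the world has none). Each returns a list of dicts, best first, with "confidence" (0 to 1); they miss things now and then, are a little off and sometimes report something else, mostly with a low value. They report only what shows in the picture. A call takes as long as a camera call. They do not tell look-alikes from the thing itself.
- masks_of(picture, query): "pixels" (480x640 bool, what is visible of it) and "box" ([left, top, right, bottom] in pixels, round what is visible of it).
The state is a dict: "t": time; "qpos": joint angles; "qvel": joint speeds; "effort": joint torques, N m; "tcp_pos": TCP position; "eef_rot": TCP orientation; "contact_force": force on the tool from outside, world axes, zero at the start; "ft_torque": the same for the moment, N m; "grip_width": finger opening in mm; "gripper_force": force on a finger pad.
Only numpy, scipy, OpenCV 4.12 (cv2) and the standard library are available. Lean on these libraries where they do the work, as an engineer would, in place of code of your own. Each camera call takes 0.05 s, during which the arm holds its last target. There are 200 camera calls.

## Task

Screw the orange filter ring onto the nose of the weld camera. Set it level on the nose with the two white marks in line and let it rest there a moment; then, pressing lightly, turn it backward (counter-clockwise from above) until you feel it drop a step into its thread, and only then turn it forward (clockwise) until it is fully home and let go. Do not press hard or wring the lens barrel round in its rubber bush, and leave the cup, jar and screwdriver alone.

Things in the scene. Friction and masses are not known exactly. Their poses are not given: they have to be found in the camera images.
- camera: The weld camera, fixed, nose up: blue box 70 mm square, top 70 mm above the table, on a steel foot 110 x 100 mm; on it a round aluminium barrel, 50 mm across and 20 mm high, flat top (shoulder) 90 mm above the table; on that the nose. Origin: centre of the foot on the table, z up, x towards its white mark. A gripper's fingers may pass down beside the barrel
- nose (a point): Centre of the shoulder, z up. The nose stands on it: a 34 mm post 21 mm high, coned to 24 mm across at its tip, with a brass right-hand three-start thread, 42 mm across, that takes the ring's lugs (play about 1 mm). It repeats every 120 deg and falls 3.5 mm per rad clockwise. Heights below are of the ring's underside above this point
- crest (a point): On the nose axis, 11 mm above the shoulder. Marks in line, the lugs rest on the thread's crests: underside 7.5 to 12 mm high. Narrow gaps in the crests lie 15 to 80 deg further counter-clockwise, hidden and new each time. Turned that way under light pressure the ring climbs slowly to about 13 mm, then drops. Clockwise on top of the crests ends at a hard stop (false start)
- entry (a point): On the nose axis, 5 mm above the shoulder: after the drop (about 7 mm) the underside is 5.5 to 6.5 mm high. Further counter-clockwise is a hard stop within 8 deg. Clockwise from here the lugs pass under the crests (1.5 mm vertical play) and run down 1.45 to 1.65 rad to a hard stop, underside about 0.5 mm high: home
- nose_mark (a point): The fixed white mark of the camera: a point 34 mm from the nose's axis, at shoulder height; the painted white bar itself lies below it on top of the blue box
- barrel (a joint): Twist of the barrel (with nose and thread) in its rubber bush about the vertical, rad, positive counter-clockwise from above, 0 at rest; a spring of 5 N m per rad. Beyond 0.1 rad (about 0.5 N m) either way it counts as wrung; turning under 5 N of pressure takes about 0.1 to 0.2 N m
- ring_mid (a point): Centre, half-way up (15 mm above the underside), of the loose filter ring: orange cap 54 mm across, 30 mm high, about 90 g, top closed with dark green glass, hollow below (45 mm bore, 26 mm deep) with three steel lugs near its lower edge, 36 mm across their tips. z up, x towards its white mark. Starts upright on the table; plain round outside, can be gripped at any yaw
- ring_mark (a point): The white mark on the ring's outer edge: 27 mm from its axis, half-way up (also painted on the top rim)
- cup_mid (a point): Middle (42 mm up) of a loose white cup, 76 mm across, 85 mm high; leave alone
- jar_mid (a point): Middle (40 mm up) of a loose blue jar, 60 mm across, 80 mm high; leave alone
- driver_mid (a point): Middle (12 mm up) of a loose orange-handled screwdriver, 180 mm long, lying along its x axis; leave alone
- ring: The filter ring itself; origin at the centre of its underside, z up, x towards its white mark
There are look-alikes about, which are no part of the job. Leave any red look-alike of the ring alone.

How it is judged:
By the outcome, as a careful person would: the job done as asked, in the order asked, and still so for the second after the job is handed in, with the robot touching nothing.
It also fails if it takes over 72 s, if anything falls off the work surface, if the arm or the gripper's body presses on something with over 40 N, if the wrist force passes 120 N, or if a joint passes its speed limit or range.

## Working session

There is one attempt and no reset: what is moved stays moved. The work goes in short steps, Python scripts to look and compute and a shell command to move; the robot and the scene stay as the last step left them, time stands still between calls to the robot, and variables do not carry over. Pictures are saved under pics/ and viewed, at most 10 in all, crops included, and the job is handed in when it is done.

```bash
mkdir -p pics; ls
cat > h.py <<'E'
from station import *
import numpy as np, cv2
def ray(p,u,v):
    K=np.array(p["intrinsics"]);T=np.array(p["pose"])
    d=T[:3,:3]@np.linalg.solve(K,[u,v,1.0]);return T[:3,3],d
def at(p,u,v,z):
    o,d=ray(p,u,v);return o+d*(z-o[2])/d[2]
def proj(p,X):
    K=np.array(p["intrinsics"]);T=np.array(p["pose"])
    c=T[:3,:3].T@(np.array(X)-T[:3,3]);q=K@c;return q[:2]/q[2]
E
python3 - <<'E'
from h import *
s=state();print(s)
for n in("top","scene"):
    p=read_camera(n);cv2.imwrite(f"pics/{n}0.png",p["pixels"])
    print(n,np.round(p["pose"],3).tolist(),np.array(p["intrinsics"])[0])
    for q in("ring","camera","cup_mid","jar_mid","driver_mid"):
        for m in masks_of(p,q):
            b=m["box"];ys,xs=np.nonzero(m["pixels"]);print(q,round(m["confidence"],2),np.round(b),xs.mean().round(1),ys.mean().round(1),np.round(at(p,xs.mean(),ys.mean(),30),0))
E
```

```text
pics
{'t': 0.0, 'qpos': array([-1.12803012e+00,  1.26374021e-01, -4.06010922e-02,  1.40540932e+00,
        2.07643750e-05,  1.57082520e+00]), 'qvel': array([-0.00057156, -0.0014419 ,  0.00164523,  0.00133183,  0.00191544,
        0.00156144]), 'effort': array([-3.47926607e-05, -4.35913897e+01,  3.52923131e+01,  1.73842121e-02,
       -9.81119433e-05, -9.00994053e-06]), 'tcp_pos': array([ 224.76855568, -474.01722654,  241.53476533]), 'eef_rot': array([[ 9.03582351e-01,  4.28413932e-01, -6.61645047e-04],
       [ 4.28414442e-01, -9.03581198e-01,  1.44385713e-03],
       [ 2.07184882e-05, -1.58810212e-03, -9.99998739e-01]]), 'contact_force': array([-0.5559838 , -0.27096438,  0.0020083 ]), 'ft_torque': array([-0.00104895,  0.00610041,  0.00096543]), 'gripper_force': 0.0, 'grip_width': 85.51546927348511}
top [[0.017, -0.997, 0.069, 522.322], [-1.0, -0.017, -0.004, 7.32], [0.005, -0.069, -0.998, 1039.19], [0.0, 0.0, 0.0, 1.0]] [510.28982507   0.         312.82164173]
ring 0.88 [360. 282. 387. 312.] 370.3 295.3 [ 476. -112.   30.]
ring 0.84 [371. 230. 401. 257.] 383.9 244.2 [ 577. -138.   3
[... 447 characters left out ...]
.458, -0.711, 658.542], [0.018, -0.847, -0.532, 606.648], [0.0, 0.0, 0.0, 1.0]] [501.60382141   0.         321.90956043]
ring 0.81 [287. 237. 315. 264.] 302.3 249.5 [ 590. -122.   30.]
ring 0.78 [338. 231. 359. 258.] 347.4 243.2 [492. -94.  30.]
ring 0.59 [316. 208. 342. 226.] 327.1 219.5 [ 473. -206.   30.]
camera 0.68 [374. 275. 449. 356.] 412.2 320.6 [542. 177.  30.]
cup_mid 0.81 [248. 272. 290. 326.] 269.4 299.1 [728.  -6.  30.]
jar_mid 0.7 [362. 364. 403. 434.] 382.3 399.8 [696. 289.  30.]
jar_mid 0.49 [372. 276. 450. 356.] 412.2 320.7 [542. 177.  30.]
driver_mid 0.77 [222. 209. 256. 246.] 233.7 222.1 [ 667. -306.   30.]
driver_mid 0.44 [376. 279. 449. 356.] 412.3 320.9 [542. 178.  30.]
```

Run:
```python
import cv2,numpy as np
a=cv2.imread("pics/top0.png");s=cv2.imread("pics/scene0.png")
A=cv2.resize(a[220:325,180:450],None,fx=2.9,fy=2.9,interpolation=cv2.INTER_CUBIC)
B=cv2.resize(s[200:365,270:460],None,fx=1.7,fy=1.7,interpolation=cv2.INTER_CUBIC)
o=np.zeros((600,790,3),np.uint8);o[:A.shape[0],:A.shape[1]]=A[:, :790];o[310:310+B.shape[0],:B.shape[1]]=B
C=cv2.resize(a,(380,285));o[310:595,400:780]=C
cv2.imwrite("pics/m1.png",o)
```

```text
(no output)
```

View pics/m1.png

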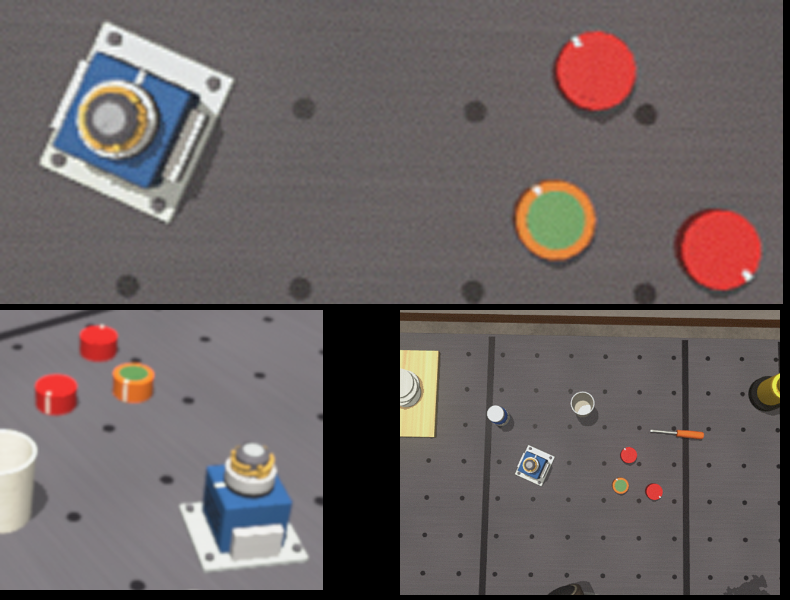

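Candidates in the top view: red caps at (384,244) and (427,305), and an orange cap with green glass at (370,295). I take the orange one. In the crop its white mark is at about (365,285). The camera nose is at (218,260), and its white bar is at (228,247).

```bash
python3 - <<'E'
from h import *
p=read_camera("top")
for uv,z in(((371.4,295.9),30),((365.2,285.2),30),((217.9,260.3),111),((227.9,246.6),70)): print(at(p,*uv,z).round(1))
print(np.round(np.array(read_camera("wrist")["pose"]),3).tolist())
E
python3 -m inch '[[[0.5,-0.3,0],0],[[0.8,-0.46,0],0],[[0.8,-0.46,0],0],[[0.8,-0.46,0],0],[[0.8,-0.46,0],0]]' 1
python3 -m inch '[[[0.8,-0.46,0],0],[[0.8,-0.46,0],0],[[0.8,-0.46,0],0],[[0.7,-0.4,0],0],[[0.3,-0.2,0],0]]'
python3 -m inch '[[[0,0,0],0],[[0,0,0],0]]'
```

```text
[ 474.4 -114.2   30. ]
[ 495.2 -101.8   30. ]
[537.8 174.9 111. ]
[564.8 164.1  70. ]
[[0.428, -0.861, -0.275, 295.858], [-0.904, -0.408, -0.13, -440.863], [-0.001, 0.304, -0.953, 373.677], [0.0, 0.0, 0.0, 1.0]]
t: 1.2
tcp_pos: [346.9, -296.9, 242.5]
eef_rot: [[0.904, 0.428, 0.001], [0.428, -0.904, -0.0], [0.0, 0.001, -1.0]]
contact_force: [1.4, -0.7, 0.4]
grip_width: 85.4
gripper_force: 0.0
t: 1.7
tcp_pos: [458.9, -133.5, 242.3]
eef_rot: [[0.902, 0.431, 0.001], [0.431, -0.902, 0.0], [0.001, -0.0, -1.0]]
contact_force: [-1.1, -0.5, -0.2]
grip_width: 85.4
gripper_force: 0.0
t: 1.9
tcp_pos: [457.3, -136.0, 242.2]
eef_rot: [[0.903, 0.429, -0.0], [0.429, -0.903, -0.0], [-0.0, 0.0, -1.0]]
contact_force: [0.9, -0.2, -0.4]
grip_width: 85.9
gripper_force: 0.0
```

```bash
cat >> h.py <<'E'
def green(p,z,off=(0,0)):
    h=cv2.cvtColor(p["pixels"],cv2.COLOR_BGR2HSV)
    m=cv2.inRange(h,(38,50,40),(85,255,255));m=cv2.morphologyEx(m,cv2.MORPH_OPEN,np.ones((3,3)))
    c=max(cv2.findContours(m,cv2.RETR_EXTERNAL,cv2.CHAIN_APPROX_NONE)[0],key=cv2.contourArea)
    P=np.array([at(p,*q,z)[:2] for q in c[:,0].astype(float)])
    (cx,cy),r=cv2.minEnclosingCircle(P.astype(np.float32))
    A=np.c_[2*P,np.ones(len(P))];s=np.linalg.lstsq(A,(P**2).sum(1),rcond=None)[0]
    return s[:2],np.sqrt(s[2]+s[0]**2+s[1]**2),cv2.minEnclosingCircle(c)
E
python3 - <<'E'
from h import *
p=read_camera("wrist");cv2.imwrite("pics/w1.png",p["pixels"])
print(state()["qpos"].round(3))
c,r,px=green(p,30);print(c,r,px)
h=cv2.cvtColor(p["pixels"],cv2.COLOR_BGR2HSV)
w=cv2.inRange(h,(0,0,170),(180,70,255));ys,xs=np.nonzero(w)
P=np.array([at(p,x,y,30)[:2] for x,y in zip(xs,ys)])-c if len(xs) else np.zeros((0,2))
d=np.hypot(*P.T);k=(d>18)&(d<28);print(k.sum(),np.median(P[k],0),np.degrees(np.arctan2(*np.median(P[k],0)[::-1])))
E
```

```text
[-0.29   0.035 -0.138  1.397 -0.     2.409]
[ 477.15387256 -113.38934244] 19.088936682998387 ((309.958740234375, 183.35520935058594), 19.148698806762695)
47 [19.01454009 13.40676802] 35.18689048335498
```

View pics/w1.png

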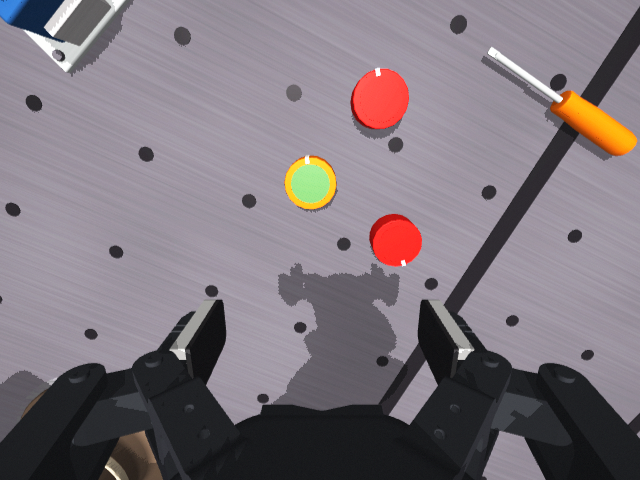

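The ring with green glass is at (310,183) with its mark at (307,159), clear of both red caps and the screwdriver. Next I look at the nose from above, turning the wrist half a turn first so the last joint has range for the screwing.

```bash
python3 -m inch '[[[0.4,-0.4,0],-1],[[0,0,0],-1],[[0,0,0],-1],[[0,0,0],-1],[[0,0,0],-1]]' >/dev/null
python3 -m inch '[[[0,0,0],-1],[[0,0,0],-1],[[0,0,0],-1],[[0,0,0],-1],[[0,0,0],-1]]' >/dev/null
python3 -m inch '[[[0,0,0],-1],[[0,0,0],-1],[[0,0,0],-1],[[0,0,0],-1],[[0,0,0],-1]]' >/dev/null
python3 -m inch '[[[0,0,0],-1],[[0,0,0],-1],[[0,0,0],-1],[[0,0,0],-1],[[0,0,0],-1]]' >/dev/null
python3 -m inch '[[[0,0,0],-1],[[0,0,0],-1],[[-0.4,0.4,0],-0.5],[[-0.65,0.65,0],0],[[-0.7,0.7,0],0]]'
python3 -m inch '[[[-0.7,0.7,0],0],[[-0.7,0.7,0],0],[[-0.7,0.7,0],0],[[-0.5,0.5,0],0],[[-0.2,0.2,0],0]]' >/dev/null
python3 -m inch '[[[0,0,0],0],[[0,0,0],0]]'
python3 - <<'E'
from h import *
p=read_camera("wrist");cv2.imwrite("pics/w2.png",p["pixels"])
print(state()["qpos"].round(3),np.round(p["pose"],3).tolist(),proj(p,(538,175,111)))
E
```

```text
t: 4.45
tcp_pos: [510.4, 5.4, 242.7]
eef_rot: [[-0.906, -0.424, 0.001], [-0.424, 0.906, -0.0], [-0.001, -0.001, -1.0]]
contact_force: [0.9, -0.1, 0.0]
grip_width: 85.5
gripper_force: 0.0
t: 5.15
tcp_pos: [576.7, 191.2, 242.3]
eef_rot: [[-0.904, -0.427, -0.0], [-0.427, 0.904, -0.001], [0.001, -0.0, -1.0]]
contact_force: [-0.5, 0.1, 0.8]
grip_width: 85.4
gripper_force: 0.0
[ 0.32   0.286  0.159  1.444 -0.    -0.121] [[-0.427, 0.862, 0.274, 507.136], [0.904, 0.407, 0.129, 158.241], [0.0, 0.303, -0.953, 373.71], [0.0, 0.0, 0.0, 1.0]] [323.98658366 179.11636891]
```

View pics/w2.png

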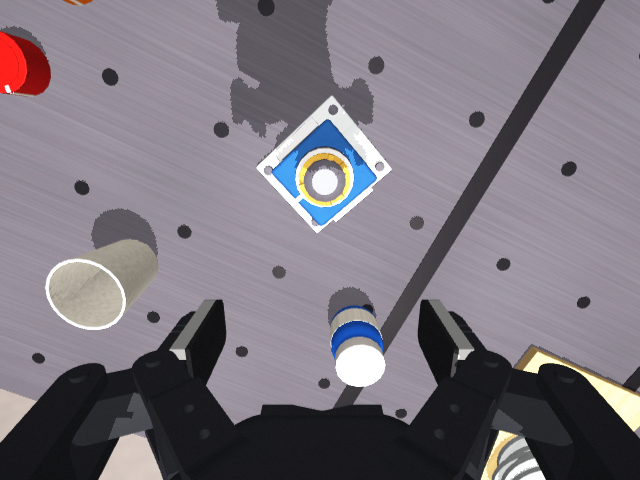

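The camera is clear: nose tip at about (324,181), white bar on the box near (298,203), all seen nearly from above. Now to measure it.

Run:
```python
from h import *
p=read_camera("wrist");I=p["pixels"];h=cv2.cvtColor(I,cv2.COLOR_BGR2HSV)
def circ(P):
    A=np.c_[2*P,np.ones(len(P))];s=np.linalg.lstsq(A,(P**2).sum(1),rcond=None)[0];return s[:2].round(1),np.sqrt(s[2]+s[:2]@s[:2]).round(1)
# thread (yellow) outer
m=cv2.inRange(h,(12,70,80),(35,255,255));m[:130]=0;m[240:]=0;m[:,:270]=0;m[:,380:]=0
ys,xs=np.nonzero(m);hull=cv2.convexHull(np.c_[xs,ys].astype(np.int32))[:,0]
for z in(99,101): print("thread",circ(np.array([at(p,*q,z)[:2] for q in hull.astype(float)])))
g=I.max(2)
t=((g>185)&(h[...,1]<40)).astype(np.uint8);n,l,s,c=cv2.connectedComponentsWithStats(t)
for i in range(1,n):
    if s[i,4]>15 and 255<c[i,0]<395 and 90<c[i,1]<240: print("white",s[i],c[i].round(1),at(p,*c[i],111).round(1),at(p,*c[i],90).round(1),at(p,*c[i],70).round(1))
b=cv2.inRange(h,(95,120,60),(125,255,255));n,l,s,c=cv2.connectedComponentsWithStats(b)
i=max((i for i in range(1,n) if 255<c[i,0]<395 and 90<c[i,1]<240),key=lambda i:s[i,4])
ys,xs=np.nonzero(l==i);P=np.array([at(p,x,y,70)[:2] for x,y in zip(xs,ys)],np.float32);print("box",cv2.minAreaRect(P))
cv2.imwrite("pics/c3.png",cv2.resize(I[90:240,250:400],None,fx=4,fy=4,interpolation=cv2.INTER_CUBIC))
```

```text
thread (array([539.7, 176.1]), np.float64(21.1))
thread (array([539.4, 176. ]), np.float64(20.9))
white [ 257   96  135  137 4015] [325.3 158.5] [523.3 169.  111. ] [524.6 169.9  90. ] [525.9 170.7  70. ]
white [312 169  26  26 546] [324.6 181.6] [539.5 176.1 111. ] [542.1 177.5  90. ] [544.6 178.9  70. ]
box ((539.22998046875, 175.78927612304688), (68.83431243896484, 68.69176483154297), 66.73882293701172)
```

View pics/c3.png

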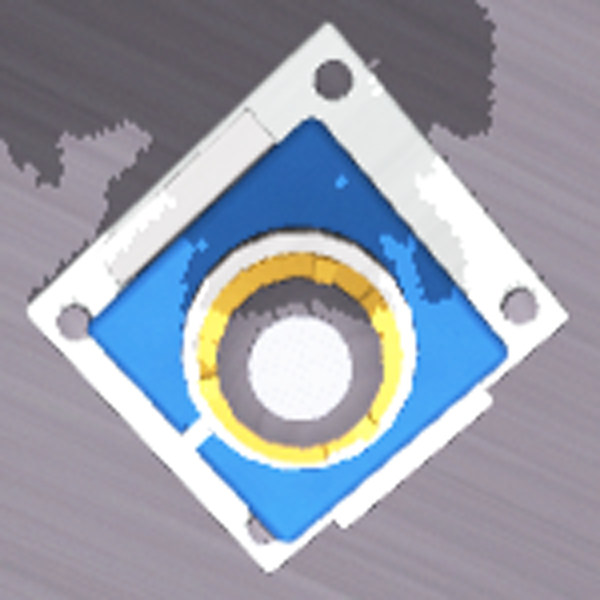

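The crop confirms it: the bar is perpendicular to the box edge, so the camera yaw is -23.3 deg and the nose axis is at (539.4, 176.0), with thread radius 21 as it should be. Back to the ring.

```bash
python3 -m inch '[[[0.26,-0.33,0],0],[[0.52,-0.66,0],0],[[0.52,-0.66,0],0],[[0.52,-0.66,0],0],[[0.52,-0.66,0],0]]' >/dev/null
python3 -m inch '[[[0.52,-0.66,0.2],0],[[0.52,-0.66,0.4],0],[[0.27,-0.35,0.4],0],[[0,0,0.2],0],[[0,0,0],0]]' >/dev/null
python3 -m inch '[[[0,0,0],0],[[0,0,0],0]]'
python3 - <<'E'
from h import *
p=read_camera("wrist")
c,r,px=green(p,30);print(c,r,px)
h=cv2.cvtColor(p["pixels"],cv2.COLOR_BGR2HSV)
w=cv2.inRange(h,(0,0,170),(180,90,255));ys,xs=np.nonzero(w)
P=np.array([at(p,x,y,30)[:2] for x,y in zip(xs,ys)])-c
d=np.hypot(*P.T);k=(d>19)&(d<27.5);m=P[k].mean(0);print(k.sum(),m,P[k].std(0),np.degrees(np.arctan2(m[1],m[0])))
R=state()["eef_rot"];t=state()["tcp_pos"];print("tool delta units",(R.T@(np.r_[c,13]-t)/50).round(3))
E
```

```text
t: 6.45
tcp_pos: [512.0, -94.3, 183.5]
eef_rot: [[-0.903, -0.43, 0.002], [-0.43, 0.903, -0.0], [-0.002, -0.001, -1.0]]
contact_force: [-0.1, 0.2, 0.2]
grip_width: 85.6
gripper_force: 0.0
[ 477.29973388 -113.51735434] 19.195704294596283 ((318.7817687988281, 177.6131591796875), 23.3406925201416)
161 [7.00136245 4.57936387] [14.0851982  12.97835764] 33.18739623263276
tool delta units [ 0.798 -0.046  3.406]
```

```bash
python3 - <<'E'
from h import *
p=read_camera("wrist");c,r,px=green(p,30)
h=cv2.cvtColor(p["pixels"],cv2.COLOR_BGR2HSV)
n,l,s,cc=cv2.connectedComponentsWithStats(cv2.inRange(h,(0,0,170),(180,90,255)))
for i in range(1,n):
    P=at(p,*cc[i],30)[:2]-c
    if np.hypot(*P)<35 and s[i,4]>5: print(s[i],cc[i],P,np.degrees(np.arctan2(P[1],P[0])))
E
python3 -m inch '[[[0.4,-0.02,0.2],0],[[0.4,-0.03,0.5],0],[[0,0,0.7],0],[[0,0,0.7],0],[[0,0,0.6],0]]' >/dev/null
python3 -m inch '[[[0,0,0.4],0],[[0,0,0.2],0],[[0,0,0],0],[[0,0,0],0]]'
```

```text
[ 296  155   47   55 1757] [318.86340353 178.40182129] [0.30006923 0.34611612] 49.0759823073636
t: 7.45
tcp_pos: [477.1, -114.3, 18.3]
eef_rot: [[-0.903, -0.429, 0.001], [-0.429, 0.903, -0.0], [-0.001, -0.001, -1.0]]
contact_force: [0.7, 1.2, 0.7]
grip_width: 85.4
gripper_force: 0.0
```

```bash
python3 -m inch '[[[0,0.015,0.1],0],[[0,0,0],0],[[0,0,0],0]]' | sed -n 2,4p
python3 -m inch '[[[0,0,0],0],[[0,0,0],0],[[0,0,0],0],[[0,0,0],0],[[0,0,0],0]]' 0.3
python3 -m inch '[[[0,0,0],0],[[0,0,0],0],[[0,0,0],0],[[0,0,0],0],[[0,0,0],0]]' 0.3
python3 - <<'E'
from h import *
p=read_camera("wrist");print(proj(p,(477,-114,30)),state()["ft_torque"])
cv2.imwrite("pics/w4.png",p["pixels"])
E
```

```text
tcp_pos: [476.3, -113.8, 12.8]
eef_rot: [[-0.904, -0.429, 0.001], [-0.429, 0.904, -0.0], [-0.001, -0.001, -1.0]]
contact_force: [0.5, 0.0, 0.4]
t: 8.25
tcp_pos: [476.3, -113.9, 13.0]
eef_rot: [[-0.904, -0.428, 0.001], [-0.428, 0.904, -0.0], [-0.001, -0.001, -1.0]]
contact_force: [-1.3, -0.6, 5.5]
grip_width: 52.4
gripper_force: 62.8
t: 8.75
tcp_pos: [476.3, -113.8, 13.0]
eef_rot: [[-0.904, -0.428, 0.001], [-0.428, 0.904, -0.0], [-0.001, -0.001, -1.0]]
contact_force: [-1.3, -0.4, 4.8]
grip_width: 52.5
gripper_force: 62.8
[320.56396499 337.21944132] [0.06719873 0.2818804  0.00428723]
```

View pics/w4.png

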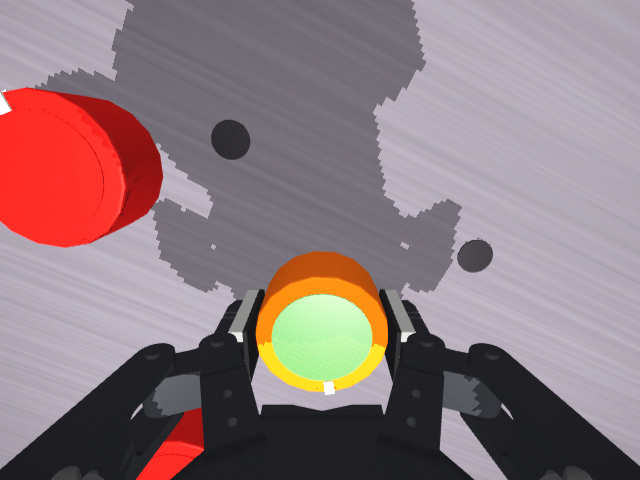

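The ring is held between the pads: glass centre at (322,337), white mark at (329,388). I lift it and measure centre and mark relative to the tool.

```bash
python3 -m inch '[[[0,0,-0.1],0],[[0,0,-0.3],0],[[0,0,-0.3],0],[[0,0,-0.1],0],[[0,0,0],0]]'
cat >> h.py <<'E'
def held(ztop_tool=-17.):
    """ring centre & mark in tool frame; ztop_tool = tool-z of ring's top"""
    s=state();p=read_camera("wrist");R=s["eef_rot"];t=s["tcp_pos"];z=t[2]-ztop_tool
    c,r,px=green(p,z-0.0);(u,v),_=px
    I=p["pixels"];h=cv2.cvtColor(I,cv2.COLOR_BGR2HSV)
    m=cv2.inRange(h,(0,0,190),(180,45,255))
    n,l,st,cc=cv2.connectedComponentsWithStats(m);out=[]
    for i in range(1,n):
        P=at(p,*cc[i],z)[:2]-c
        if 20<np.hypot(*P)<29 and st[i,4]>10: out.append((st[i,4],cc[i].round(1),np.hypot(*P).round(1),np.degrees(np.arctan2(P[1],P[0])).round(1)))
    tl=R.T@(np.r_[c,z]-t)
    return c.round(1),round(r,2),tl.round(1),np.degrees(np.arctan2(R[1,0],R[0,0])).round(1),out,s
E
python3 - <<'E'
from h import *
print(held()[:5],state()["contact_force"],state()["ft_torque"])
E
```

```text
t: 9.3
tcp_pos: [476.5, -113.8, 53.0]
eef_rot: [[-0.904, -0.428, 0.001], [-0.428, 0.904, -0.0], [-0.001, -0.001, -1.0]]
contact_force: [0.6, -0.4, -0.6]
grip_width: 52.5
gripper_force: 62.9
(array([ 477.7, -113.4]), np.float64(19.71), array([ -1.3,  -0.1, -17. ]), np.float64(-154.6), [(np.int32(131), array([328.6, 387.7]), np.float64(24.1), np.float64(32.4))]) [-0.12800936 -1.06938496 -1.08548656] [0.01420079 0.00932442 0.00328785]
```

```bash
python3 -m inch '[[[0,0,-0.4],0],[[0,0,-0.6],0],[[0,0,-0.6],0],[[0,0,-0.3],0],[[-0.25,0.33,0],0]]' >/dev/null
python3 -m inch '[[[-0.5,0.655,0],0],[[-0.5,0.655,0],0],[[-0.5,0.655,0],0],[[-0.5,0.655,0],0],[[-0.5,0.655,0],0]]' >/dev/null
python3 -m inch '[[[-0.5,0.655,0],0],[[-0.354,0.462,0],0],[[0,0,0],0.5],[[0,0,0],1],[[0,0,0],1]]' >/dev/null
python3 -m inch '[[[0,0,0],1],[[0,0,0],1],[[0,0,0],1],[[0,0,0],1],[[0,0,0],0.46]]' >/dev/null
python3 -m inch '[[[0,0,0],0],[[0,0,0],0],[[0,0,0],0]]'
python3 - <<'E'
from h import *
r=held();print(r[:5]);R=r[5]["eef_rot"];print("tool shift units",R.T@np.r_[np.array([539.4,176.0])-r[0],0]/50, r[5]["qpos"].round(2))
E
```

```text
t: 11.65
tcp_pos: [537.5, 176.8, 146.8]
eef_rot: [[-0.864, 0.504, -0.001], [0.504, 0.864, -0.0], [0.0, -0.001, -1.0]]
contact_force: [0.5, 0.6, -1.5]
grip_width: 53.0
gripper_force: 63.1
(array([538.6, 176.7]), np.float64(19.68), array([ -1. ,   0.5, -17. ]), np.float64(149.8), [(np.int32(131), array([328.6, 387.7]), np.float64(24.0), np.float64(-23.2))])
tool shift units [-2.08738921e-02 -4.03491831e-03 -7.99705049e-06] [ 0.32  0.22 -0.14  1.22  0.    0.85]
```

```bash
cat > chk.py <<'E'
import sys
from h import *
s=state();f=s["contact_force"];t=s["ft_torque"];R=s["eef_rot"]
print("t%.2f"%s["t"],"p",s["tcp_pos"].round(2),"yaw%.1f"%(np.degrees(np.arctan2(R[1,0],R[0,0]))%360),"F",f.round(1),"T",t.round(3),flush=True)
sys.exit(1 if f[2]>float(sys.argv[1]) or abs(t[2])>0.35 or np.hypot(*f[:2])>15 else 0)
E
python3 -m inch '[[[-0.02,-0.003,0.1],0],[[0,0,0.24],0],[[0,0,0.16],0],[[0,0,0.04],0],[[0,0,0],0]]' >/dev/null; python3 chk.py 3 &&
python3 -m inch '[[[0,0,0.03],0],[[0,0,0],0]]' >/dev/null && python3 chk.py 2.5 &&
python3 -m inch '[[[0,0,0.02],0],[[0,0,0],0]]' >/dev/null && python3 chk.py 2.5 &&
python3 -m inch '[[[0,0,0.02],0],[[0,0,0],0]]' >/dev/null && python3 chk.py 2.5 &&
python3 -m inch '[[[0,0,0.02],0],[[0,0,0],0]]' >/dev/null && python3 chk.py 2.5 &&
python3 -m inch '[[[0,0,0.02],0],[[0,0,0],0]]' >/dev/null && python3 chk.py 2.5 &&
python3 -m inch '[[[0,0,0.02],0],[[0,0,0],0]]' >/dev/null && python3 chk.py 2.5 &&
python3 -m inch '[[[0,0,0.02],0],[[0,0,0],0]]' >/dev/null && python3 chk.py 2.5
```

```text
t12.20 p [537.94 176.04 119.43] yaw149.7 F [-0.4  1.1 -0.7] T [ 0.001  0.036 -0.004]
t12.40 p [538.57 176.23 118.96] yaw149.7 F [ 0.1  0.5 -0.8] T [ 0.007  0.038 -0.014]
t12.60 p [538.51 176.22 117.91] yaw149.7 F [ 0.6 -0.5 -0.9] T [-0.027  0.021  0.048]
t12.80 p [538.39 176.22 116.74] yaw149.7 F [ 0.2  0.3 -0.4] T [-0.004 -0.032  0.006]
t13.00 p [538.35 176.19 115.67] yaw149.7 F [-0.6 -0.  -1.4] T [ 0.029 -0.044  0.036]
t13.20 p [538.37 176.17 114.63] yaw149.7 F [-0.1 -0.3 -1. ] T [0.043 0.06  0.064]
t13.40 p [538.34 176.18 113.64] yaw149.7 F [-0.4 -0.4 -1.5] T [ 0.027 -0.007  0.003]
t13.60 p [538.34 176.18 112.66] yaw149.7 F [-0.2  0.3 -0.8] T [-0.022  0.024 -0.009]
```

```bash
python3 -m inch '[[[0,0,0.02],0],[[0,0,0],0]]' >/dev/null && python3 chk.py 2.5 &&
python3 -m inch '[[[0,0,0.01],0],[[0,0,0],0]]' >/dev/null && python3 chk.py 2.5 &&
python3 -m inch '[[[0,0,0.01],0],[[0,0,0],0]]' >/dev/null && python3 chk.py 2.5 &&
python3 -m inch '[[[0,0,0.01],0],[[0,0,0],0]]' >/dev/null && python3 chk.py 2.5 &&
python3 -m inch '[[[0,0,0.01],0],[[0,0,0],0]]' >/dev/null && python3 chk.py 2.5 &&
python3 -m inch '[[[0,0,0.01],0],[[0,0,0],0]]' >/dev/null && python3 chk.py 2.5
```

```text
t13.80 p [538.34 176.16 111.63] yaw149.7 F [ 0.3 -0.5 -0.6] T [ 0.021 -0.036 -0.038]
t14.00 p [538.48 176.21 111.4 ] yaw149.7 F [0.3 1.1 0.4] T [-0.017  0.05  -0.018]
t14.20 p [538.5  176.21 111.25] yaw149.7 F [-1.7 -1.   3.6] T [-0.086  0.235 -0.032]
```

```bash
sed -i 's/sys.exit.*/lo=float(sys.argv[2]) if len(sys.argv)>2 else -99\nsys.exit(1 if f[2]<lo or f[2]>float(sys.argv[1]) or abs(t[2])>0.35 or np.hypot(*f[:2])>15 else 0)/' chk.py
python3 -m inch '[[[0,0,0],0],[[0,0,0],0],[[0,0,0],0],[[0,0,0],0],[[0,0,0],0]]' >/dev/null; python3 chk.py 6
python3 -m inch '[[[0,0,0],0],[[0,0,0],0],[[0,0,0],0],[[0,0,0],0],[[0,0,0],0]]' >/dev/null; python3 chk.py 6
python3 -m inch '[[[0,0,0],-0.15],[[0,0,0],-0.1]]' >/dev/null; python3 chk.py 7 1.5 &&
python3 -m inch '[[[0,0,0],-0.15],[[0,0,0],-0.1]]' >/dev/null && python3 chk.py 7 1.5 &&
python3 -m inch '[[[0,0,0],-0.15],[[0,0,0],-0.1]]' >/dev/null && python3 chk.py 7 1.5
python3 - <<'E'
from h import *
print(held()[:5])
E
```

```text
t14.70 p [538.53 176.23 111.2 ] yaw149.7 F [-2.1 -1.6  5.1] T [-0.173  0.39   0.01 ]
t15.20 p [538.53 176.24 111.21] yaw149.7 F [-2.1  0.3  5.5] T [-0.15   0.436  0.038]
t15.40 p [538.65 176.24 111.23] yaw151.7 F [-2.3 -0.1  5.1] T [-0.121  0.316 -0.095]
t15.60 p [538.77 176.27 111.35] yaw153.7 F [-2.1 -0.2  4.9] T [-0.152  0.32  -0.12 ]
t15.80 p [538.83 176.32 111.48] yaw155.7 F [-1.1  0.1  6.3] T [-0.195  0.263 -0.105]
(array([539.9, 176.3]), np.float64(19.69), array([ -1.1,   0.4, -17. ]), np.float64(155.7), [(np.int32(130), array([328.6, 387.6]), np.float64(24.0), np.float64(-17.2))])
```

```bash
python3 -m inch '[[[0,-0.0005,-0.002],-0.15],[[0,-0.0005,-0.002],-0.15]]' >/dev/null && python3 chk.py 8 1.5 &&
python3 -m inch '[[[0,-0.0005,-0.0015],-0.15],[[0,-0.0005,-0.0015],-0.15]]' >/dev/null && python3 chk.py 8 1.5 &&
python3 -m inch '[[[0,-0.0005,-0.0015],-0.15],[[0,-0.0005,-0.0015],-0.15]]' >/dev/null && python3 chk.py 8 1.5 &&
python3 -m inch '[[[0,-0.0005,-0.0015],-0.15],[[0,-0.0005,-0.0015],-0.15]]' >/dev/null && python3 chk.py 8 1.5 &&
python3 -m inch '[[[0,-0.0005,-0.0015],-0.15],[[0,-0.0005,-0.0015],-0.15]]' >/dev/null && python3 chk.py 8 1.5 &&
python3 -m inch '[[[0,-0.0005,-0.0015],-0.15],[[0,-0.0005,-0.0015],-0.15]]' >/dev/null && python3 chk.py 8 1.5 &&
python3 -m inch '[[[0,-0.0005,-0.0015],-0.15],[[0,-0.0005,-0.0015],-0.15]]' >/dev/null && python3 chk.py 8 1.5 &&
python3 -m inch '[[[0,-0.0005,-0.0015],-0.15],[[0,-0.0005,-0.0015],-0.15]]' >/dev/null && python3 chk.py 8 1.5
```

```text
t16.05 p [538.78 176.31 111.61] yaw158.1 F [-1.4 -0.3  6.2] T [-0.094  0.272 -0.12 ]
t16.25 p [538.76 176.28 111.76] yaw160.5 F [-1.3  0.4  6.2] T [-0.026  0.291 -0.14 ]
t16.45 p [538.81 176.23 111.93] yaw162.9 F [-1.9 -1.2  5.4] T [-0.086  0.253 -0.103]
t16.65 p [538.76 176.16 112.05] yaw165.3 F [-0.9  0.4  6. ] T [-0.056  0.271 -0.093]
t16.85 p [538.76 176.11 112.19] yaw167.7 F [-1.   0.2  5.8] T [-0.072  0.241 -0.11 ]
t17.05 p [538.75 176.09 112.37] yaw170.1 F [-0.8  0.5  6.3] T [-0.053  0.214 -0.133]
t17.25 p [538.73 176.04 112.49] yaw172.5 F [-1.2  0.4  4.9] T [-0.057  0.209 -0.126]
t17.45 p [538.72 176.   112.63] yaw174.9 F [-1.7 -0.2  5.3] T [-0.069  0.323 -0.153]
```

Smooth climb at about 5-6 N, twist torque about 0.13 N m. I carry on the same way.

```bash
python3 -m inch '[[[0,-0.0005,-0.0015],-0.15],[[0,-0.0005,-0.0015],-0.15]]' >/dev/null && python3 chk.py 8 1.5 &&
python3 -m inch '[[[0,-0.0005,-0.0015],-0.15],[[0,-0.0005,-0.0015],-0.15]]' >/dev/null && python3 chk.py 8 1.5 &&
python3 -m inch '[[[0,-0.0005,-0.0015],-0.15],[[0,-0.0005,-0.0015],-0.15]]' >/dev/null && python3 chk.py 8 1.5 &&
python3 -m inch '[[[0,-0.0005,-0.0015],-0.15],[[0,-0.0005,-0.0015],-0.15]]' >/dev/null && python3 chk.py 8 1.5 &&
python3 -m inch '[[[0,-0.0005,-0.0015],-0.15],[[0,-0.0005,-0.0015],-0.15]]' >/dev/null && python3 chk.py 8 1.5 &&
python3 -m inch '[[[0,-0.0005,-0.0015],-0.15],[[0,-0.0005,-0.0015],-0.15]]' >/dev/null && python3 chk.py 8 1.5 &&
python3 -m inch '[[[0,-0.0005,-0.0015],-0.15],[[0,-0.0005,-0.0015],-0.15]]' >/dev/null && python3 chk.py 8 1.5 &&
python3 -m inch '[[[0,-0.0005,-0.0015],-0.15],[[0,-0.0005,-0.0015],-0.15]]' >/dev/null && python3 chk.py 8 1.5 &&
python3 -m inch '[[[0,-0.0005,-0.0015],-0.15],[[0,-0.0005,-0.0015],-0.15]]' >/dev/null && python3 chk.py 8 1.5 &&
python3 -m inch '[[[0,-0.0005,-0.0015],-0.15],[[0,-0.0005,-0.0015],-0.15]]' >/dev/null && python3 chk.py 8 1.5 &&
python3 -m inch '[[[0,-0.0005,-0.0015],-0.15],[[0,-0.0005,-0.0015],-0.15]]' >/dev/null && python3 chk.py 8 1.5 &&
python3 -m inch '[[[0,-0.0005,-0.0015],-0.15],[[0,-0.0005,-0.0015],-0.15]]' >/dev/null && python3 chk.py 8 1.5
```

```text
t17.65 p [538.76 175.97 112.82] yaw177.3 F [-2.4 -0.7  6.5] T [-0.065  0.283 -0.104]
t17.85 p [538.75 175.91 112.95] yaw179.7 F [-0.6 -0.5  5.9] T [-0.061  0.158 -0.096]
t18.05 p [538.77 175.87 113.1 ] yaw182.1 F [-1.4 -0.5  6.1] T [-0.007  0.239 -0.12 ]
t18.25 p [538.75 175.84 113.24] yaw184.5 F [-1.2 -0.5  5.5] T [-0.045  0.219 -0.089]
t18.45 p [538.76 175.81 113.39] yaw186.9 F [-1.1 -0.2  5.6] T [-0.019  0.25  -0.085]
t18.65 p [538.79 175.74 113.53] yaw189.3 F [-1.3  0.1  5.7] T [-0.028  0.185 -0.095]
t18.85 p [538.8  175.71 113.7 ] yaw191.7 F [-1.5  0.3  6.5] T [-0.019  0.201 -0.13 ]
t19.05 p [538.78 175.68 113.85] yaw194.1 F [-0.7  0.5  5.8] T [ 0.005  0.178 -0.068]
t19.25 p [538.8  175.61 113.96] yaw196.5 F [-0.8 -0.1  5.7] T [ 0.029  0.21  -0.107]
t19.45 p [538.8  175.59 114.11] yaw198.9 F [-0.5  0.4  4.9] T [ 0.026  0.239 -0.036]
t19.65 p [538.84 175.55 114.29] yaw201.3 F [-1.1  0.7  5.7] T [ 0.025  0.243 -0.094]
t19.85 p [538.87 175.52 114.44] yaw203.7 F [ 0.5 -0.   4.2] T [ 0.028  0.244 -0.096]
```

```bash
python3 -m inch '[[[0,-0.0005,-0.0012],-0.15],[[0,-0.0005,-0.0012],-0.15]]' >/dev/null && python3 chk.py 8 1.5 &&
python3 -m inch '[[[0,-0.0005,-0.0015],-0.15],[[0,-0.0005,-0.0015],-0.15]]' >/dev/null && python3 chk.py 8 1.5 &&
python3 -m inch '[[[0,-0.0005,-0.0015],-0.15],[[0,-0.0005,-0.0015],-0.15]]' >/dev/null && python3 chk.py 8 1.5 &&
python3 -m inch '[[[0,-0.0005,-0.0015],-0.15],[[0,-0.0005,-0.0015],-0.15]]' >/dev/null && python3 chk.py 8 1.5 &&
python3 -m inch '[[[0,-0.0005,-0.0015],-0.15],[[0,-0.0005,-0.0015],-0.15]]' >/dev/null && python3 chk.py 8 1.5 &&
python3 -m inch '[[[0,-0.0005,-0.0015],-0.15],[[0,-0.0005,-0.0015],-0.15]]' >/dev/null && python3 chk.py 8 1.5 &&
python3 -m inch '[[[0,-0.0005,-0.0015],-0.15],[[0,-0.0005,-0.0015],-0.15]]' >/dev/null && python3 chk.py 8 1.5 &&
python3 -m inch '[[[0,-0.0005,-0.0015],-0.15],[[0,-0.0005,-0.0015],-0.15]]' >/dev/null && python3 chk.py 8 1.5 &&
python3 -m inch '[[[0,-0.0005,-0.0015],-0.15],[[0,-0.0005,-0.0015],-0.15]]' >/dev/null && python3 chk.py 8 1.5 &&
python3 -m inch '[[[0,-0.0005,-0.0015],-0.15],[[0,-0.0005,-0.0015],-0.15]]' >/dev/null && python3 chk.py 8 1.5
```

```text
t20.05 p [538.9  175.48 114.55] yaw206.1 F [-0.8  0.9  5.4] T [ 0.022  0.236 -0.03 ]
t20.25 p [538.91 175.45 114.67] yaw208.5 F [-0.8  1.6  5.1] T [ 0.057  0.186 -0.123]
t20.45 p [538.98 175.41 114.82] yaw210.9 F [-0.6  0.   5.4] T [ 0.097  0.184 -0.076]
t20.65 p [539.01 175.39 114.91] yaw213.3 F [-0.6  0.2  4.5] T [0.152 0.155 0.001]
t20.85 p [539.03 175.29 114.96] yaw215.8 F [0.4 0.4 4.5] T [ 0.135 -0.003 -0.055]
t21.05 p [539.02 175.01 114.86] yaw218.2 F [ 1.5 -1.   1.3] T [-0.143 -0.368 -0.027]
```

```bash
python3 -m inch '[[[0,0,0.01],0],[[0,0,0],0]]' >/dev/null && python3 chk.py 5 &&
python3 -m inch '[[[0,0,0.01],0],[[0,0,0],0]]' >/dev/null && python3 chk.py 5 &&
python3 -m inch '[[[0,0,0.01],0],[[0,0,0],0]]' >/dev/null && python3 chk.py 5
```

```text
t21.25 p [538.87 174.81 114.26] yaw218.1 F [ 2.2 -0.   3.5] T [-0.06  -0.399 -0.013]
t21.45 p [538.88 174.79 113.99] yaw218.1 F [ 1.2 -2.2  5.7] T [-0.141 -0.421  0.086]
```

```bash
python3 -m inch '[[[0,0,0],-0.15],[[0,0,0],0]]' >/dev/null && python3 chk.py 7 2 &&
python3 -m inch '[[[0,0,0],-0.15],[[0,0,0],0]]' >/dev/null && python3 chk.py 7 2 &&
python3 -m inch '[[[0,0,0],-0.15],[[0,0,0],0]]' >/dev/null && python3 chk.py 7 2
```

```text
t21.65 p [538.37 174.83 113.43] yaw219.3 F [ 1.2 -0.   0.2] T [ 0.042 -0.304  0.097]
```

Dropping into the gap: the force is gone at 219 deg. I follow it down.

```bash
python3 -m inch '[[[0,0,0.01],0],[[0,0,0],0]]' >/dev/null && python3 chk.py 5 &&
python3 -m inch '[[[0,0,0.01],0],[[0,0,0],0]]' >/dev/null && python3 chk.py 5 &&
python3 -m inch '[[[0,0,0.02],0],[[0,0,0],0]]' >/dev/null && python3 chk.py 5 &&
python3 -m inch '[[[0,0,0.02],0],[[0,0,0],0]]' >/dev/null && python3 chk.py 5 &&
python3 -m inch '[[[0,0,0.02],0],[[0,0,0],0]]' >/dev/null && python3 chk.py 5 &&
python3 -m inch '[[[0,0,0.02],0],[[0,0,0],0]]' >/dev/null && python3 chk.py 5 &&
python3 -m inch '[[[0,0,0.02],0],[[0,0,0],0]]' >/dev/null && python3 chk.py 5
```

```text
t21.85 p [538.32 175.07 112.72] yaw219.3 F [1.2 0.9 1.1] T [ 0.188 -0.288  0.047]
t22.05 p [538.36 175.13 112.46] yaw219.3 F [1.  1.2 0.3] T [ 0.25  -0.218  0.029]
t22.25 p [538.42 175.14 111.52] yaw219.3 F [1.2 2.2 1.6] T [ 0.348 -0.247  0.064]
t22.45 p [537.95 174.63 110.08] yaw219.3 F [ 0.1  1.  -1.3] T [ 0.207 -0.195  0.058]
t22.65 p [538.16 174.68 109.15] yaw219.3 F [-0.3 -0.1 -0.2] T [ 0.075 -0.031 -0.01 ]
t22.85 p [538.42 174.82 108.71] yaw219.3 F [-0.4  0.4 -0.1] T [-0.031  0.084  0.012]
t23.05 p [538.56 174.9  108.48] yaw219.3 F [-1.8 -0.5  4.3] T [-0.129  0.492 -0.057]
```

The ring has dropped about 6.5 mm (underside about 5.5 mm) at 69.6 deg, matching the described entry. I ease the pressure and turn forward along the helix.

```bash
python3 -m inch '[[[0,0,-0.005],0],[[0,0,0],0]]' >/dev/null; python3 chk.py 6 
python3 -m inch '[[[0,0.0005,0.0015],0.15],[[0,0.0005,0.0015],0.15]]' >/dev/null && python3 chk.py 7 -4 &&
python3 -m inch '[[[0,0.0005,0.0015],0.15],[[0,0.0005,0.0015],0.15]]' >/dev/null && python3 chk.py 7 -4 &&
python3 -m inch '[[[0,0.0005,0.0015],0.15],[[0,0.0005,0.0015],0.15]]' >/dev/null && python3 chk.py 7 -4 &&
python3 -m inch '[[[0,0.0005,0.0015],0.15],[[0,0.0005,0.0015],0.15]]' >/dev/null && python3 chk.py 7 -4 &&
python3 -m inch '[[[0,0.0005,0.0015],0.15],[[0,0.0005,0.0015],0.15]]' >/dev/null && python3 chk.py 7 -4 &&
python3 -m inch '[[[0,0.0005,0.0015],0.15],[[0,0.0005,0.0015],0.15]]' >/dev/null && python3 chk.py 7 -4
```

```text
t23.25 p [538.58 174.91 108.48] yaw219.3 F [-1.9 -1.4  5.9] T [-0.156  0.505  0.008]
t23.45 p [538.99 175.06 108.35] yaw216.8 F [-0.4 -0.9  4.6] T [-0.138  0.088  0.016]
t23.65 p [539.23 175.16 108.23] yaw214.4 F [ 0.1 -0.5  5.1] T [-0.169 -0.009  0.041]
t23.85 p [539.23 175.18 108.02] yaw212.0 F [ 0.3 -0.2  5. ] T [-0.185 -0.072  0.027]
t24.05 p [539.27 175.22 107.93] yaw209.6 F [ 0.9 -0.5  4.6] T [-0.215 -0.046  0.025]
t24.25 p [539.28 175.29 107.79] yaw207.2 F [ 0.4 -0.5  4.9] T [-0.16  -0.073  0.003]
t24.45 p [539.23 175.33 107.6 ] yaw204.8 F [ 1.4 -0.2  3.8] T [-0.162 -0.137  0.068]
```

```bash
python3 -m inch '[[[0,0.0005,0.0015],0.15],[[0,0.0005,0.0015],0.15],[[0,0.0005,0.0015],0.15]]' >/dev/null && python3 chk.py 7 -4 &&
python3 -m inch '[[[0,0.0005,0.0015],0.15],[[0,0.0005,0.0015],0.15],[[0,0.0005,0.0015],0.15]]' >/dev/null && python3 chk.py 7 -4 &&
python3 -m inch '[[[0,0.0005,0.0015],0.15],[[0,0.0005,0.0015],0.15],[[0,0.0005,0.0015],0.15]]' >/dev/null && python3 chk.py 7 -4 &&
python3 -m inch '[[[0,0.0005,0.0015],0.15],[[0,0.0005,0.0015],0.15],[[0,0.0005,0.0015],0.15]]' >/dev/null && python3 chk.py 7 -4 &&
python3 -m inch '[[[0,0.0005,0.0015],0.15],[[0,0.0005,0.0015],0.15],[[0,0.0005,0.0015],0.15]]' >/dev/null && python3 chk.py 7 -4 &&
python3 -m inch '[[[0,0.0005,0.0015],0.15],[[0,0.0005,0.0015],0.15],[[0,0.0005,0.0015],0.15]]' >/dev/null && python3 chk.py 7 -4 &&
python3 -m inch '[[[0,0.0005,0.0015],0.15],[[0,0.0005,0.0015],0.15],[[0,0.0005,0.0015],0.15]]' >/dev/null && python3 chk.py 7 -4 &&
python3 -m inch '[[[0,0.0005,0.0015],0.15],[[0,0.0005,0.0015],0.15],[[0,0.0005,0.0015],0.15]]' >/dev/null && python3 chk.py 7 -4 &&
python3 -m inch '[[[0,0.0005,0.0015],0.15],[[0,0.0005,0.0015],0.15],[[0,0.0005,0.0015],0.15]]' >/dev/null && python3 chk.py 7 -4 &&
python3 -m inch '[[[0,0.0005,0.0015],0.15],[[0,0.0005,0.0015],0.15],[[0,0.0005,0.0015],0.15]]' >/dev/null && python3 chk.py 7 -4 &&
python3 -m inch '[[[0,0.0005,0.0015],0.15],[[0,0.0005,0.0015],0.15],[[0,0.0005,0.0015],0.15]]' >/dev/null && python3 chk.py 7 -4 &&
python3 -m inch '[[[0,0.0005,0.0015],0.15],[[0,0.0005,0.0015],0.15],[[0,0.0005,0.0015],0.15]]' >/dev/null && python3 chk.py 7 -4 &&
python3 -m inch '[[[0,0.0005,0.0015],0.15],[[0,0.0005,0.0015],0.15],[[0,0.0005,0.0015],0.15]]' >/dev/null && python3 chk.py 7 -4 &&
python3 -m inch '[[[0,0.0005,0.0015],0.15],[[0,0.0005,0.0015],0.15],[[0,0.0005,0.0015],0.15]]' >/dev/null && python3 chk.py 7 -4 &&
python3 -m inch '[[[0,0.0005,0.0015],0.15],[[0,0.0005,0.0015],0.15],[[0,0.0005,0.0015],0.15]]' >/dev/null && python3 chk.py 7 -4 &&
python3 -m inch '[[[0,0.0005,0.0015],0.15],[[0,0.0005,0.0015],0.15],[[0,0.0005,0.0015],0.15]]' >/dev/null && python3 chk.py 7 -4
```

```text
t24.75 p [539.21 175.4  107.39] yaw201.2 F [ 0.6 -1.1  5.4] T [-0.115 -0.141  0.07 ]
t25.05 p [539.23 175.47 107.19] yaw197.6 F [0.3 0.4 4.7] T [-0.128 -0.216  0.061]
t25.35 p [539.22 175.54 106.94] yaw194.0 F [ 1.2 -0.3  5.6] T [-0.146 -0.164  0.051]
t25.65 p [539.22 175.64 106.76] yaw190.4 F [ 1.2 -0.8  4.6] T [-0.175 -0.208  0.094]
t25.95 p [539.22 175.65 106.49] yaw186.8 F [ 1.1 -0.8  4.5] T [-0.124 -0.211 -0.021]
t26.25 p [539.24 175.74 106.31] yaw183.2 F [ 0.8 -1.2  4.8] T [-0.204 -0.191  0.075]
t26.55 p [539.21 175.81 106.09] yaw179.6 F [ 1.9 -0.2  5.6] T [-0.211 -0.216  0.025]
t26.85 p [539.21 175.87 105.87] yaw176.0 F [ 0.4 -1.2  5.1] T [-0.192 -0.234  0.065]
t27.15 p [539.25 175.95 105.66] yaw172.4 F [ 0.7 -0.3  5.1] T [-0.2   -0.164  0.004]
t27.45 p [539.24 176.03 105.44] yaw168.8 F [ 1.5 -0.8  5.3] T [-0.237 -0.166  0.032]
t27.75 p [539.23 176.08 105.19] yaw165.2 F [0.7 0.1 5.8] T [-0.239 -0.173  0.075]
t28.05 p [539.24 176.13 104.98] yaw161.6 F [1.  0.2 5.5] T [-0.26  -0.137  0.012]
t28.35 p [539.25 176.17 104.74] yaw158.0 F [ 0.9 -1.6  5.1] T [-0.243 -0.203  0.053]
t28.65 p [539.26 176.21 104.51] yaw154.4 F [-0.  -0.9  5.8] T [-0.236 -0.093  0.008]
t28.95 p [539.27 176.29 104.32] yaw150.8 F [-0.1 -0.7  6.1] T [-0.25  -0.107  0.038]
t29.25 p [539.28 176.4  104.11] yaw147.2 F [ 0.1 -0.9  5.6] T [-0.282 -0.079  0.05 ]
```

```bash
sed -i 's/>0.35/>0.22/' chk.py
python3 -m inch '[[[0,0.0005,0.0015],0.15],[[0,0.0005,0.0015],0.15]]' >/dev/null && python3 chk.py 7 -4 &&
python3 -m inch '[[[0,0.0005,0.0015],0.15],[[0,0.0005,0.0015],0.15]]' >/dev/null && python3 chk.py 7 -4 &&
python3 -m inch '[[[0,0.0005,0.0015],0.15],[[0,0.0005,0.0015],0.15]]' >/dev/null && python3 chk.py 7 -4 &&
python3 -m inch '[[[0,0.0005,0.0015],0.15],[[0,0,0],0]]' >/dev/null && python3 chk.py 7 -4 &&
python3 -m inch '[[[0,0.0005,0.0015],0.15],[[0,0,0],0]]' >/dev/null && python3 chk.py 7 -4 &&
python3 -m inch '[[[0,0.0005,0.0015],0.15],[[0,0,0],0]]' >/dev/null && python3 chk.py 7 -4 &&
python3 -m inch '[[[0,0.0005,0.0015],0.15],[[0,0,0],0]]' >/dev/null && python3 chk.py 7 -4 &&
python3 -m inch '[[[0,0.0005,0.0015],0.15],[[0,0,0],0]]' >/dev/null && python3 chk.py 7 -4 &&
python3 -m inch '[[[0,0.0005,0.0015],0.15],[[0,0,0],0]]' >/dev/null && python3 chk.py 7 -4 &&
python3 -m inch '[[[0,0.0005,0.0015],0.15],[[0,0,0],0]]' >/dev/null && python3 chk.py 7 -4
```

```text
t29.45 p [539.27 176.44 103.94] yaw144.8 F [ 0.8 -1.1  5.2] T [-0.232 -0.054  0.034]
t29.65 p [539.32 176.47 103.79] yaw142.4 F [ 1.  -0.8  6.2] T [-0.233 -0.075  0.058]
t29.85 p [539.33 176.48 103.66] yaw140.0 F [ 0.4 -0.8  5.9] T [-0.228 -0.066  0.044]
t30.05 p [539.34 176.49 103.58] yaw138.8 F [ 0.8 -0.2  6.1] T [-0.334 -0.069  0.023]
t30.25 p [539.32 176.47 103.5 ] yaw137.6 F [-0.1 -1.2  6.1] T [-0.339 -0.01   0.004]
t30.45 p [539.2  176.55 103.43] yaw136.4 F [-0.3 -0.7  5.9] T [-0.284  0.057  0.073]
t30.65 p [539.18 176.59 103.41] yaw135.2 F [-0.4 -1.1  6.5] T [-0.261  0.162  0.113]
t30.85 p [539.11 176.55 103.36] yaw134.1 F [-1.  -1.2  7.3] T [-0.282  0.261  0.197]
```

```bash
python3 -m inch '[[[0,0,-0.003],0.12],[[0,0,0],0]]' >/dev/null; python3 chk.py 9 -4 
python3 -m inch '[[[0,0,0],0],[[0,0,0],0]]' >/dev/null; python3 chk.py 9 -4
```

```text
t31.05 p [539.02 176.5  103.34] yaw133.1 F [-0.8 -1.8  6.7] T [-0.31   0.273  0.227]
t31.25 p [539.03 176.5  103.34] yaw133.1 F [-0.5 -0.9  7.2] T [-0.279  0.099  0.198]
```

```bash
python3 -m inch '[[[0,0,-0.004],0.15],[[0,0,0],0]]' >/dev/null; python3 chk.py 9 -4
python3 - <<'E'
from h import *
print(held()[:5])
E
```

```text
t31.45 p [538.94 176.44 103.35] yaw131.9 F [-0.1 -2.2  6.2] T [-0.392  0.108  0.283]
(array([539.9, 176.2]), np.float64(19.71), array([ -0.9,   0.6, -17. ]), np.float64(131.9), [(np.int32(130), array([328.7, 387.6]), np.float64(23.9), np.float64(-40.7))])
```

The torque rises linearly (about 5 N m/rad) with no further descent and no slip in the grip, so it is at the hard stop, underside about 0.4 mm. I unwind the bush a little, let go, and back off upwards.

```bash
python3 -m inch '[[[0,0,-0.003],-0.15],[[0,0,-0.002],-0.15],[[0,0,0],0]]' >/dev/null; python3 chk.py 9 -4 
python3 -m inch '[[[0,0,0],0],[[0,0,0],0],[[0,0,0],0],[[0,0,0],0],[[0,0,0],0]]' 1 ; python3 chk.py 9 -4
python3 -m inch '[[[0,0,-0.1],0],[[0,0,-0.3],0],[[0,0,-0.5],0],[[0,0,-0.5],0],[[0,0,-0.5],0]]' >/dev/null
python3 -m inch '[[[-0.2,0,-0.3],0],[[-0.3,0,0],0],[[-0.2,0,0],0],[[0,0,0],0],[[0,0,0],0]]'
python3 - <<'E'
from h import *
p=read_camera("wrist")
print(green(p,120.5))
q=read_camera("scene");u=proj(q,(539,176,105)).round().astype(int);print(u)
u2=proj(p,(539,176,120)).round().astype(int);print(u2)
def crop(I,c,r,f): return cv2.resize(I[max(c[1]-r,0):c[1]+r,max(c[0]-r,0):c[0]+r],(f,f),interpolation=cv2.INTER_CUBIC)
cv2.imwrite("pics/end.png",np.hstack([crop(p["pixels"],u2,100,390),crop(q["pixels"],u,50,390)]))
E
```

```text
t31.80 p [538.86 176.48 103.4 ] yaw134.3 F [-0.1 -1.8  4.5] T [-0.353 -0.022  0.136]
t: 32.3
tcp_pos: [538.5, 176.6, 103.0]
eef_rot: [[-0.699, 0.715, -0.0], [0.715, 0.699, -0.0], [0.0, -0.0, -1.0]]
contact_force: [0.1, 0.9, -0.2]
grip_width: 85.3
gripper_force: 0.0
t32.30 p [538.53 176.61 103.03] yaw134.3 F [ 0.1  0.9 -0.2] T [ 0.013  0.021 -0.031]
t: 33.3
tcp_pos: [562.7, 151.1, 211.8]
eef_rot: [[-0.698, 0.716, -0.003], [0.716, 0.698, -0.0], [0.001, -0.002, -1.0]]
contact_force: [0.1, 0.1, -0.8]
grip_width: 85.6
gripper_force: 0.0
(array([539.79550108, 176.07900096]), np.float64(19.425504386847766), ((322.3631591796875, 199.00526428222656), 29.213024139404297))
[418 286]
[321 199]
```

View pics/end.png

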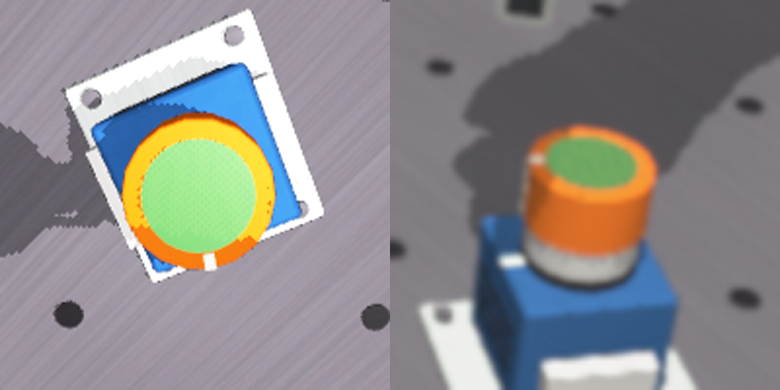

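The ring sits level on the shoulder (wrist view centre (322,199), circle fit 0.4 mm off the axis), and its mark is where the helix should leave it. The gripper is clear.

```bash
python3 -c "
from station import *
print(close_job())"
```

```text
the job is handed in; nothing more can be done
None
```

The ring is screwed home on the camera nose and released: it dropped into its thread after about 70° backward, then ran about 85° forward to the hard stop with light pressure (about 7 N and 0.28 N m at most), and the job was handed in at about 33 s.

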